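# Zero the fine adjustment of a vial carousel and hold its index pin out

### The arm

A 6-joint arm with a two-finger parallel gripper is mounted at the origin on a cart in front of the work surface, level with it; the furniture and walls round the work are solid. World frame = base frame: x ahead of the robot, y to its left, z up, the work surface at z = 0. Lengths are in m, angles in rad, forces in N, time in s.
With the tool pointing down it reaches from about 0.425 to 0.95 m from the base axis. Payload 3.5 kg.
Tool frame: the origin (TCP) lies between the finger pads; the fingertips stand 22 mm ahead of it and the grasp point (between the pads) lies 3 mm ahead of it (ctrl.nose_length is the z of the fingertips in the tool frame, in m); z points along the fingers, y is the line along which they close (so a half turn about z gives the same grasp; the last joint's range is limited). The gripper opens to 85 mm and grips with 20 to 120 N. Pads are 22 mm wide; open, the fingers measure 114 mm over their backs; the gripper's body (76 mm by 85 mm) begins 54 mm behind the grasp point. The pads swing forward as they close: fully open they stand 13 mm farther back than shut.
Start: joints at [1.01, 0.286, 1.577, -0, 1.279, -0.15], TCP at [0.27, 0.619, 0.253] pointing down, gripper open.
Joint ranges: [-2.77, 2.77], [-0.9, 2.22], [0.21, 2.48], [-1.53, 4.67], [0.24, 2.81], [-2.84, 2.84]. Speed limits (rad/s): [2.79, 2.79, 3.14, 3.14, 3.14, 3.14].

### API

Orientations are given as a unit quaternion [x, y, z, w].
In Python, from plant import ctrl gives the robot as it stands. The module is installed in compiled form; this text tells all that it offers.
- The arm moves only by the tool send_rows, never from a script. Its argument "rows" is text: rows parted by semicolons, each of 7 numbers parted by spaces: the turn, a rotation vector about the tool's x, y, z in shares of 360 degrees (1.0 is 360 degrees), then the shift along the tool's x, y, z in shares of 500 mm (1.0 is 500 mm), then the opening, from -1 (shut) to 1 (fully open). A call has 1 to 8 rows; each row is the pose to reach, as a shift and turn from the pose commanded when the call began, along the tool's axes at that moment; what a row does not reach only later rows make up. A row lasts 1/8 s, in which the tool goes at most 62.5 mm and 10.7 degrees, less where a joint would pass 70% of its speed; a pose out of reach is approached as far as the arm can. A shift or turn number past 1, either way, is cut back to 1. A call with a gripper value outside its range is refused whole. The fingers move at their own pace and stop on an object; "grip_force" is the grip in N (left out, the last holds). Time passes only in rows, so rows that repeat a pose let the fingers close. It gives the time, the measured TCP pose, the force, the opening and the grip force at its end, in the units of the state.
- ctrl.get_state(): the state, without advancing time (a new reading comes with each control period).
- ctrl.read_camera(name): name is "scene" or "top" or "wrist"; returns a dict with "color" (384x512x3 uint8, red, green, blue), "fx", "fy", "cx", "cy" (pixels), "extrinsics" (4x4, takes a point from world to camera coordinates). Camera axes: x right, y down, z forward; pixel columns grow to the right and rows downward; lengths in m; the calibration is good to about 2 mm. A picture is of the moment at which its call begins. There is no depth.
- ctrl.sign_off(): hands the job in; it is judged then, once.
Trained networks look in a picture, given as the dict that the camera call returned (one of the last four; its "shot" number tells which), for a name from the list of things; names that differ only in an ending like _2 or _b are one class to them, and where a whole thing is asked for, a point or a joint stands for the part that bears it (a point fixed in the world has none). Each returns a list of dicts, best first, with "p" (0 to 1); they miss things now and then, are a little off and sometimes report something else, mostly with a low value. They report only what shows in the picture. A call takes as long as a camera call.
- ctrl.look_for(picture, target): "position" ([x, y, z] in m, in the coordinates of the camera as it stood for that picture, good to about 4 mm: the middle of the surface that is visible of it).
The state is a dict: "time": time; "qpos": joint angles; "dq": joint speeds; "joint_efforts": joint torques, N m; "eef_pos": TCP position; "tcp_rot": TCP orientation; "contact_force": force on the tool from outside, world axes, zero at the start; "wrist_torque": the same for the moment, N m; "opening": opening from 0.0 (shut) to 1.0 (fully open); "finger_force": force on a finger pad.
Only numpy, scipy, OpenCV 4.12 (cv2) and the standard library are available. Lean on these libraries where they do the work, as an engineer would, in place of code of your own. Each camera call takes 0.05 s, during which the arm holds its last target. There are 200 camera calls.

### The job

Free the six-place vial carousel so that I can turn it on to its next place by hand: first turn the black fine-adjustment knob back until its white line points at the red zero mark of the dial, to within half a division, and let go of it, so that no offset is carried over. Then take the mushroom knob of the sprung index pin, pull the pin straight up to its stop, clear of its hole in the carousel plate, and finish while still holding it up there. Leave the carousel itself standing where it is, and do not knock over or shift the things standing round it.

Things in the scene. Friction and masses are not known exactly. Their poses are not given: they have to be found in the camera images.
- carousel_base: grey round cast base, 210 mm across, 30 mm high, fixed. Origin on the carousel's upright axis at bench height. Its x axis points to the needle post at the back (steel, 155 mm high, 92 mm from the axis, with a cross arm that holds a needle over the rear vial); its y axis points roughly to the rectangular lug (36 mm high) that carries the dial and fine-adjustment knob.
- carousel_top (a point): centre of the carousel's bare-metal plate, on its top, 52 mm above the bench. Plate 162 mm across, 12 mm thick, six brass-bushed index holes 72 mm from the axis; six vials 24 mm wide stand 50 mm from the axis, midway between the holes, caps up to 101 mm above the bench; a steel handle in the middle ends at 89 mm.
- fine_knob_grip (a point): on the upright axis of the black ribbed fine-adjustment knob, 72 mm above the bench, the height to grip (tips no lower than 51 mm). Knob 33 to 35 mm across there, flat top 83 mm above the bench; skirt 47 mm across and 7 mm high at its foot, on a white dial 64 mm across, 42 mm above the bench. White line over top and skirt. The rim of the plate is 54 mm from this axis.
- fine_knob (a joint): knob angle, rad: 0 when its white line points at the red zero mark, growing counter-clockwise seen from above, range -2 to 2; divisions are 15 degrees (0.26 rad) apart. It starts counter-clockwise of zero and stays where left (friction 0.2 N m). 1 rad of it turns carousel and index bracket together 0.08 rad, so the index pin shifts up to 9 mm while the knob is set.
- zero_mark (a point): middle of the red zero mark on the white dial, 26 mm from the knob's axis, on the side that faces the robot (along the minus x axis of the base)
- knob_line (a point): outer end of the knob's white line, on the skirt, 23 mm from the knob's axis
- index_pin_grip (a point): on the upright axis of the index pin's black mushroom knob, 108 mm above the bench with the pin in, the height to grip. Knob 93 to 121 mm above the bench: head 28 mm across, below it a waist 21 mm across, red dot on top. Under it a steel sleeve on a dark bracket (arm top 77 mm above the bench) over the plate's front right rim, 72 mm from the axis. Rises with the pin.
- index_pin (a joint): how far the sprung index pin is pulled up, m: 0 seated, 0.014 at its upper stop. The 8 mm pin reaches 8 mm into the plate, so it is out of the hole beyond 0.008. The spring pulls down with 4 N at 0 rising to 9 N at 0.014; it does not latch and snaps back if let go.
- carousel (a joint): angle of the carousel plate relative to its index bracket, rad: 0 where it stands with the pin in its present hole. Locked by the pin; turns easily once the pin is out.
- beaker: small clear glass beaker, 55 mm across, 66 mm high; origin at the centre of its underside; stands loose, leave it alone
- white_bottle: white plastic bottle with black cap, 60 mm across, 124 mm high; origin at the centre of its underside; stands loose, leave it alone
- wash_bottle: white wash bottle with bent spout, 62 x 104 x 182 mm; origin at the centre of its underside; stands loose, leave it alone
- loose_vial: single vial with black cap, 24 mm across, 48 mm high; origin at the centre of its underside; stands loose, leave it alone
- bung: red-brown rubber bung, 33 mm across, 28 mm high; origin at the centre of its underside; stands loose, leave it alone
- marker_pen: white and blue marker pen lying on the bench, 134 mm long, 17 mm thick; origin at the centre of its underside; stands loose, leave it alone
- screw_clamp: green screw clamp that hangs on the rod lattice over the bench and juts towards the robot, fixed: it fills x 0.53 to 0.72, y -0.16 to -0.11, 0.48 to 0.57 m above the bench, so the wrist must go round in front of it (nearer to the robot) on its way from the right. The lattice's own rods stand and run at x 0.69 and beyond.

How it is judged:
On the way, in this order (a step that is already met when the one before it is completed fails the run):
1. the fine-adjustment knob stands at its zero mark, let go of, with the index pin still seated (value of joint fine_knob between -0.13 and 0.13 rad and contact force between the fingers and fine_knob below 0.3 N and value of joint index_pin below 0.003 m), for 0.2 s.
2. the index pin is pulled up to its stop by the fingers (value of joint fine_knob between -0.13 and 0.13 rad and value of joint index_pin above 0.011 m and contact force between the fingers and index_pin above 2 N), for 0.2 s.
At the end, for the whole second after the job is handed in: The index pin is held up by the fingers at or within 3 mm of its stop (pulled up more than 11 mm, so at least 3 mm clear of the plate), not moving; the fine-adjustment knob stands within 0.13 rad (half a division) of zero; the carousel plate is within 0.1 rad of where it stood (all of step 2 and value of joint carousel between -0.1 and 0.1 rad and velocity of joint index_pin between -0.01 and 0.01 m/s); the arm keeps its last pose, push and grip.
It fails at once if the carousel plate is turned off its place (value of joint carousel above 0.15 rad or value of joint carousel below -0.15 rad).
It fails at once if a thing standing round the carousel is knocked or shifted by more than 15 mm (distance of any of beaker, white_bottle, wash_bottle, loose_vial, bung, marker_pen from where it was at the start of the episode above 0.015 m).
It also fails if it takes over 48 s, if anything falls off the work surface, if the arm or the gripper's body presses on something with over 40 N, if the wrist force passes 120 N, or if a joint passes its speed limit or range.

## Working session

There is one attempt and no reset: what is moved stays moved. The work goes in short steps, Python scripts to look and compute and a tool call to move; the robot and the scene stay as the last step left them, time stands still between calls to the robot, and variables do not carry over. Pictures are saved under pics/ and viewed, at most 10 in all, crops included, and the job is handed in when it is done.

Besides the shell and the picture viewer there is one more tool, called after "Request:" as name(argument=value, ...) on one line, values as JSON. send_rows: Moves the arm, as the interface text tells. Its arguments: {"type":"object","properties":{"rows":{"type":"string"},"grip_force":{"type":"number"}},"required":["rows"]}

```bash
mkdir -p pics
cat > h.py <<'E'
import numpy as np, cv2
from plant import ctrl
from scipy.spatial.transform import Rotation as R
np.set_printoptions(precision=4,suppress=True)
def w(pic,p):
    E=np.array(pic["extrinsics"]); return E[:3,:3].T@(np.array(p)-E[:3,3])
def find(pic,names):
    for n in names:
        for d in ctrl.look_for(pic,n)[:2]: print(pic["shot"],n,round(d["p"],2),w(pic,d["position"]))
def ray(pic,u,v,z):
    E=np.array(pic["extrinsics"]);c=-E[:3,:3].T@E[:3,3]
    d=E[:3,:3].T@np.array([(u-pic["cx"])/pic["fx"],(v-pic["cy"])/pic["fy"],1]);return c+d*(z-c[2])/d[2]
def proj(pic,p):
    E=np.array(pic["extrinsics"]);q=E[:3,:3]@np.array(p)+E[:3,3];return pic["fx"]*q[0]/q[2]+pic["cx"],pic["fy"]*q[1]/q[2]+pic["cy"]
def save(pic,name,box=None,s=1):
    im=pic["color"][:,:,::-1]
    if box: im=im[box[1]:box[3],box[0]:box[2]]
    cv2.imwrite("pics/"+name,cv2.resize(im,None,fx=s,fy=s,interpolation=cv2.INTER_CUBIC))
def tool(p):
    s=ctrl.get_state();return R.from_quat(s["tcp_rot"]).inv().apply(np.array(p)-s["eef_pos"])*1000
E
python3 - <<'E'
from h import *
s=ctrl.get_state();print(s["eef_pos"],s["tcp_rot"],R.from_quat(s["tcp_rot"]).as_matrix(),s["opening"],ctrl.nose_length,s["time"])
N=["carousel_base","carousel_top","fine_knob_grip","zero_mark","knob_line","index_pin_grip"]
for c in("top","scene"):
    p=ctrl.read_camera(c);find(p,N+(["beaker","white_bottle","wash_bottle","loose_vial","bung","marker_pen"] if c=="top" else []));save(p,c+"0.png",None,1.5)
E
```

```text
[0.2692 0.6183 0.2519] [ 0.204   0.979  -0.0011 -0.0004] [[-0.9168  0.3994 -0.0013]
 [ 0.3994  0.9168 -0.002 ]
 [ 0.0004 -0.0023 -1.    ]] 0.9992153832701359 0.022 0.0
1 carousel_base 0.9 [0.4906 0.0125 0.0522]
1 carousel_base 0.62 [0.5034 0.0035 0.0491]
1 carousel_top 0.91 [0.5038 0.003  0.0534]
1 fine_knob_grip 0.56 [0.4698 0.1279 0.0787]
1 zero_mark 0.68 [0.4895 0.0159 0.0493]
1 zero_mark 0.31 [0.4741 0.1319 0.0779]
1 knob_line 0.44 [ 0.5208 -0.1911  0.1131]
1 beaker 0.67 [0.5107 0.2606 0.0261]
1 white_bottle 0.49 [0.3717 0.2367 0.0929]
1 wash_bottle 0.44 [ 0.5191 -0.1936  0.1091]
1 marker_pen 0.52 [0.3988 0.4338 0.0173]
1 marker_pen 0.22 [0.4899 0.0132 0.0471]
2 carousel_base 0.9 [ 0.4658 -0.0153  0.0497]
2 carousel_top 0.74 [ 0.4827 -0.0127  0.0618]
2 fine_knob_grip 0.52 [0.4695 0.1228 0.0662]
2 zero_mark 0.95 [ 0.4658 -0.0143  0.0515]
2 knob_line 0.53 [0.4797 0.1207 0.0666]
```

View pics/top0.png

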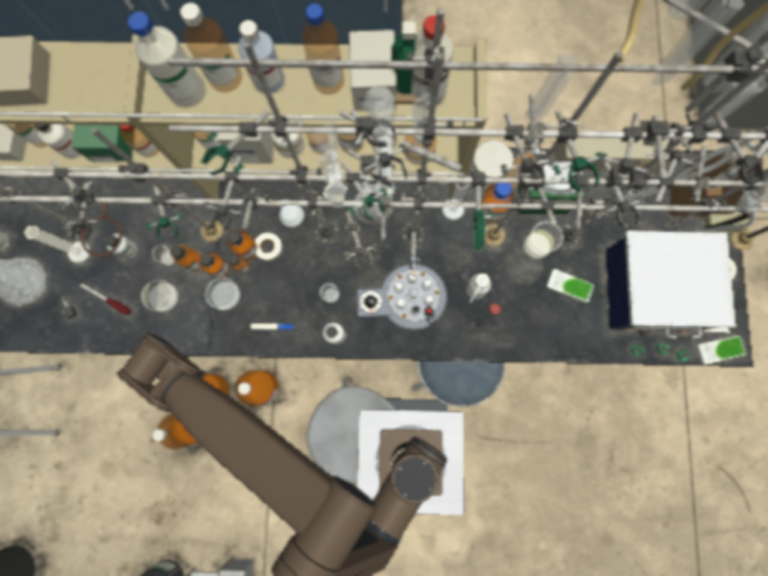

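View pics/scene0.png

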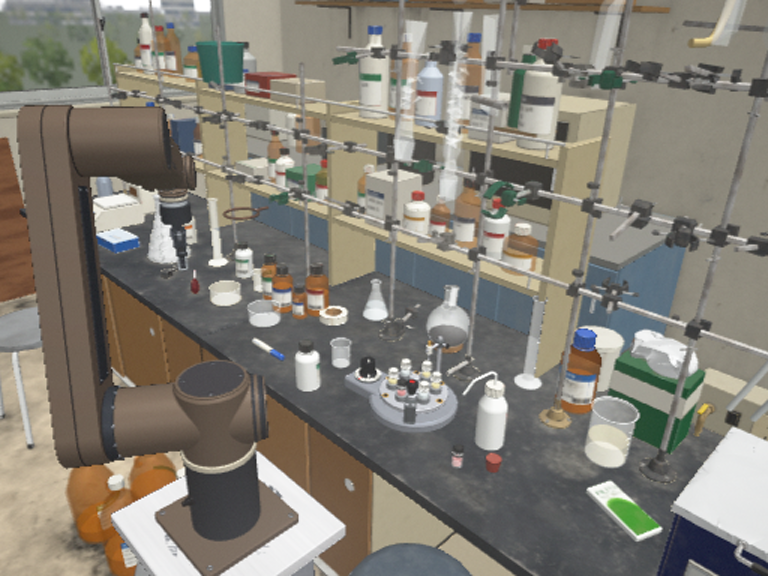

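The top view shows the knob at about (371,300) and the pin's red dot at about (429,312). The bottle stands at (334,332), the beaker at (330,292) and the wash bottle at (480,285). The scene view agrees with this.

Run:
```python
from h import *
p=ctrl.read_camera("top")
for n,u,v,z in [("knob",371,300,.083),("pin",429,312,.121),("axis",413,297,.052),("bottle",334,332,.124),("beaker",330,292,.05)]: print(n,ray(p,u/1.5,v/1.5,z))
q=ctrl.read_camera("wrist");E=np.array(q["extrinsics"]);c=-E[:3,:3].T@E[:3,3]
s=ctrl.get_state();Rt=R.from_quat(s["tcp_rot"]);print("cam in tool",tool(c),"axis",Rt.inv().apply(E[2,:3]),q["fx"],q["cx"])
print("tool shift to [.43,.1,.3]",tool([.43,.10,.30]))
```

```text
knob [0.4763 0.1272 0.083 ]
pin [ 0.438  -0.0468  0.121 ]
axis [ 0.4927 -0.0016  0.052 ]
bottle [0.3731 0.232  0.124 ]
beaker [0.5039 0.2568 0.05  ]
cam in tool [  80.2791   -0.7768 -120.9221] axis [-0.3085 -0.0002  0.9512] 296.8103087856914 254.8248788974482
tool shift to [.43,.1,.3] [-354.3489 -411.6046  -46.6777]
```

Careful with the scale: shifts go in shares of 500 mm and turns go in shares of 360 degrees. That gives: -435 mm / 500 = -0.87, -398 mm / 500 = -0.796, -23.5 degrees / 360 = -0.0653.

Request:
send_rows(rows="0 0 -0.0083 -0.1 -0.108 -0.04 1;0 0 -0.0167 -0.2 -0.218 -0.08 1;0 0 -0.025 -0.3 -0.326 -0.096 1;0 0 -0.0333 -0.4 -0.434 -0.096 1;0 0 -0.0417 -0.5 -0.544 -0.096 1;0 0 -0.05 -0.6 -0.652 -0.096 1;0 0 -0.0583 -0.7 -0.76 -0.096 1;0 0 -0.0653 -0.796 -0.87 -0.096 1")

```text
time: 2.1
eef_pos: [0.431, 0.1491, 0.3016]
tcp_rot: [-0.001, 1.0, 0.0, 0.001]
contact_force: [0.4, -0.2, -0.5]
opening: 1.002
finger_force: 0.0
```

Request:
send_rows(rows="0 0 0 0 0 0 1;0 0 0 0 0 0 1;0 0 0 0 0 0 1")

```text
time: 2.48
eef_pos: [0.4303, 0.1522, 0.3011]
tcp_rot: [-0.001, 1.0, 0.0, -0.0]
contact_force: [0.2, 0.6, 0.4]
opening: 1.005
finger_force: 0.0
```

Run:
```python
from h import *
s=ctrl.get_state();print(s["eef_pos"],s["qpos"],R.from_quat(s["tcp_rot"]).as_matrix(),np.abs(s["dq"]).max())
p=ctrl.read_camera("wrist");find(p,["carousel_base","carousel_top","fine_knob_grip","fine_knob","zero_mark","knob_line","index_pin_grip","beaker","white_bottle","wash_bottle","bung","loose_vial"]);save(p,"w1.png",None,1.5)
import pickle;pickle.dump(p,open("w1.pkl","wb"))
```

```text
[0.4303 0.1522 0.3011] [ 0.117  -0.2512  2.0347  0.0003  1.3582 -1.4553] [[-1.     -0.0015 -0.0001]
 [-0.0015  1.      0.0003]
 [ 0.0001  0.0003 -1.    ]] 0.010096849844587905
5 carousel_base 0.61 [0.4668 0.0271 0.0503]
5 fine_knob_grip 0.57 [0.4695 0.1312 0.0806]
5 fine_knob 0.64 [0.468  0.132  0.0795]
5 zero_mark 0.95 [0.4714 0.0262 0.0537]
5 zero_mark 0.18 [ 0.4427 -0.0375  0.1232]
5 knob_line 0.75 [0.4729 0.1337 0.078 ]
5 index_pin_grip 0.97 [ 0.442  -0.039   0.1212]
5 index_pin_grip 0.58 [ 0.4204 -0.1887  0.0149]
5 beaker 0.8 [0.5105 0.2585 0.0404]
5 white_bottle 0.71 [0.3768 0.2321 0.0975]
5 wash_bottle 0.59 [ 0.5175 -0.1721  0.0423]
5 loose_vial 0.68 [ 0.4209 -0.1865  0.0162]
5 loose_vial 0.32 [0.4893 0.0045 0.054 ]
```

View pics/w1.png

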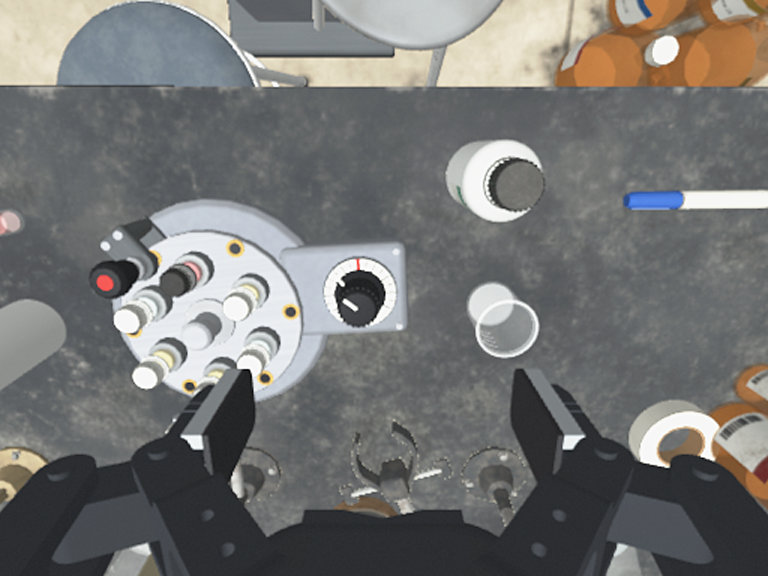

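The knob is at about (358,300) and its red mark at (358,264). The line's skirt end is at about (341,281), roughly 50° CCW. The pin's red dot is at (105,283).

Run:
```python
from h import *
import pickle;p=pickle.load(open("w1.pkl","rb"))
save(p,"w1c.png",(205,160,277,230),8)
for y in(.128,.134):
  for x in(.468,.474):
    print(x,y,np.array(proj(p,[x,y,.083]))*1.5,np.array(proj(p,[x,y,.042]))*1.5)
print("red",ray(p,358/1.5,264/1.5,.042),"pin",ray(p,105/1.5,283/1.5,.121))
```

```text
0.468 0.128 [352.355  294.9624] [355.2736 279.8582]
0.474 0.128 [352.4994 301.9552] [355.3904 286.2388]
0.468 0.134 [359.7972 294.9703] [361.9864 279.8654]
0.474 0.134 [359.9034 301.963 ] [362.0721 286.2459]
red [0.4533 0.1307 0.042 ] pin [ 0.446  -0.0447  0.121 ]
```

View pics/w1c.png

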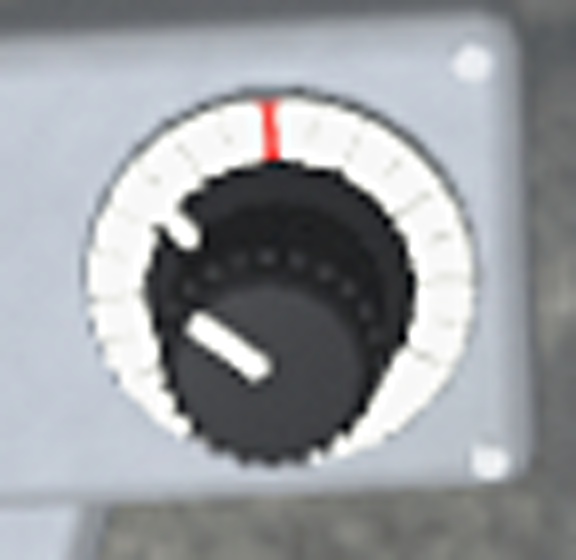

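To row units: 225 mm / 500 = 0.45, 215 mm / 500 = 0.43.

Request:
send_rows(rows="0 0 0 -0.06 -0.024 0.08 0.4;0 0 0 -0.098 -0.04 0.18 0.4;0 0 0 -0.098 -0.04 0.26 0.4;0 0 0 -0.098 -0.04 0.33 0.4;0 0 0 -0.098 -0.04 0.39 0.4;0 0 0 -0.098 -0.04 0.43 0.4;0 0 0 -0.098 -0.04 0.45 0.4;0 0 0 -0.098 -0.04 0.45 0.4", grip_force=60)

```text
time: 4.12
eef_pos: [0.4795, 0.1309, 0.0757]
tcp_rot: [0.0, 1.0, -0.0, -0.001]
contact_force: [0.8, 0.2, -0.5]
opening: 0.702
finger_force: 0.0
```

Request:
send_rows(rows="0 0 0 0 0 0 0.1;0 0 0 0 0 0 -0.2;0 0 0 0 0 0 -0.5;0 0 0 0 0 0 -1;0 0 0 0 0 0 -1;0 0 0 0 0 0 -1")

```text
time: 4.88
eef_pos: [0.4806, 0.1318, 0.0777]
tcp_rot: [0.001, 1.0, 0.001, 0.001]
contact_force: [-1.5, 3.6, 6.0]
opening: 0.372
finger_force: 59.7
```

Run:
```python
from h import *
s=ctrl.get_state();print(s["eef_pos"],s["qpos"],s["opening"],s["contact_force"],s["wrist_torque"],s["finger_force"])
p=ctrl.read_camera("wrist");save(p,"w2.png",None,1.5)
```

```text
[0.4806 0.1318 0.0777] [ 0.0631  0.1229  2.1254  0.0022  0.8909 -1.5078] 0.3722559914791982 [-1.4526  3.5742  6.0472] [ 0.6056  0.2532 -0.0346] 59.71241002831448
```

View pics/w2.png

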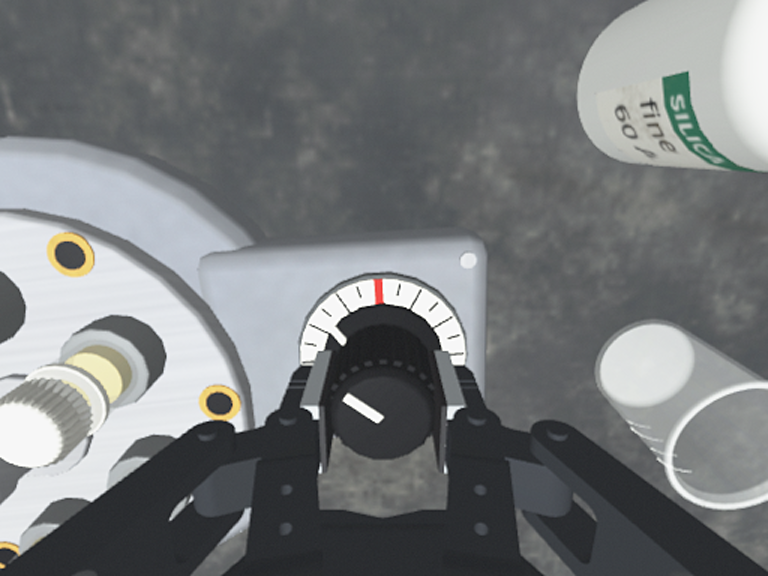

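The knob sits well centred between the pads. Its line is about 3.4 divisions CCW, so I turn it 51° clockwise.

To row units: 51 degrees / 360 = 0.1417.

Request:
send_rows(rows="0 0 0.0222 0 0 0 -1;0 0 0.0472 0 0 0 -1;0 0 0.0722 0 0 0 -1;0 0 0.0972 0 0 0 -1;0 0 0.1194 0 0 0 -1;0 0 0.1417 0 0 0 -1;0 0 0.1417 0 0 0 -1;0 0 0.1417 0 0 0 -1")

```text
time: 5.92
eef_pos: [0.4809, 0.1326, 0.0777]
tcp_rot: [0.432, 0.902, 0.002, 0.001]
contact_force: [0.7, 6.6, 4.5]
opening: 0.374
finger_force: 59.6
```

Run:
```python
from h import *
s=ctrl.get_state();print(s["eef_pos"],R.from_quat(s["tcp_rot"]).as_matrix()[:,0],s["qpos"],s["opening"],s["contact_force"],s["wrist_torque"],s["finger_force"])
p=ctrl.read_camera("wrist");save(p,"w3.png",None,1.5)
```

```text
[0.4809 0.1326 0.0777] [-0.6271  0.7789  0.0007] [ 0.0637  0.1231  2.1252  0.0046  0.8895 -0.617 ] 0.3736802646716259 [0.733  6.6196 4.4775] [ 1.0792  0.0612 -0.1909] 59.55307451484259
```

View pics/w3.png

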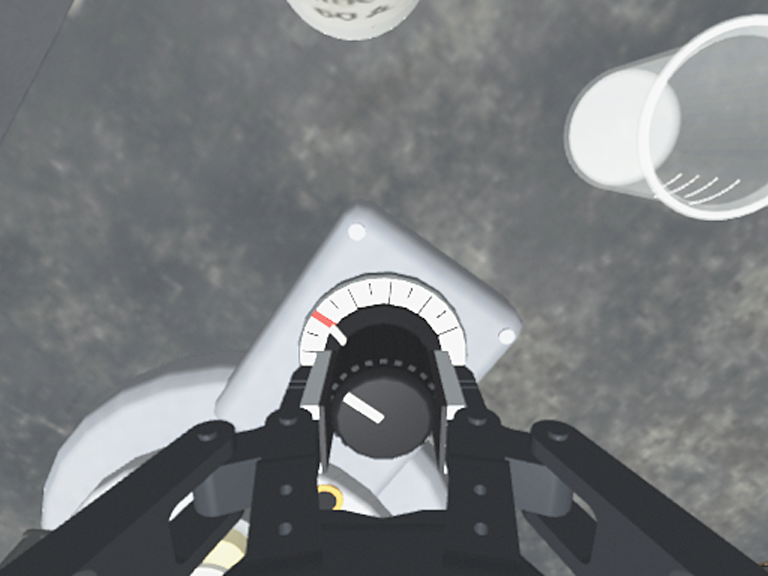

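The red mark at about (323,319) is now nearly in line with the skirt line at (338,333). I'll compute both angles.

Run:
```python
from h import *
p=ctrl.read_camera("wrist")
im=cv2.resize(p["color"],None,fx=3,fy=3,interpolation=cv2.INTER_CUBIC).astype(int)
r,g,b=im[...,0],im[...,1],im[...,2]
v,u=np.where((r>180)&(g<130)&(b<130)); k=(u>560)&(u<720)&(v>580)&(v<720); red=np.array([u[k].mean(),v[k].mean()])/3
print("red",red*1.5,k.sum())
rw=ray(p,*red,.042)
# skirt line: hand read; top line likewise
for c in([.480,.132],[.481,.1325],[.479,.132]):
  c=np.array(c); A=lambda q:np.degrees(np.arctan2(*(q[:2]-c)[::-1]))
  print(c,"red r",np.linalg.norm(rw[:2]-c),A(rw),"skirt",[ (round(A(ray(p,a/1.5,b/1.5,.049)),1),np.linalg.norm(ray(p,a/1.5,b/1.5,.049)[:2]-c).round(4)) for a,b in((335,330),(344,344))])
a=ray(p,347/1.5,395/1.5,.083);b=ray(p,382/1.5,421/1.5,.083);print("top line dir",np.degrees(np.arctan2(*(a-b)[:2][::-1])),a,b)
save(p,"w3c.png",(190,170,315,310),4)
```

```text
red [322.6089 318.7822] 505
[0.48  0.132] red r 0.027391027923129592 -175.67518884047536 skirt [(np.float64(179.9), np.float64(0.0222)), (np.float64(-171.7), np.float64(0.0164))]
[0.481  0.1325] red r 0.028429035345529614 -174.82231055817874 skirt [(np.float64(-178.9), np.float64(0.0232)), (np.float64(-170.6), np.float64(0.0175))]
[0.479 0.132] red r 0.026393983079974207 -175.51148822046733 skirt [(np.float64(179.9), np.float64(0.0212)), (np.float64(-171.2), np.float64(0.0154))]
top line dir 177.79569233970798 [0.4668 0.1315 0.083 ] [0.4805 0.1309 0.083 ]
```

View pics/w3c.png

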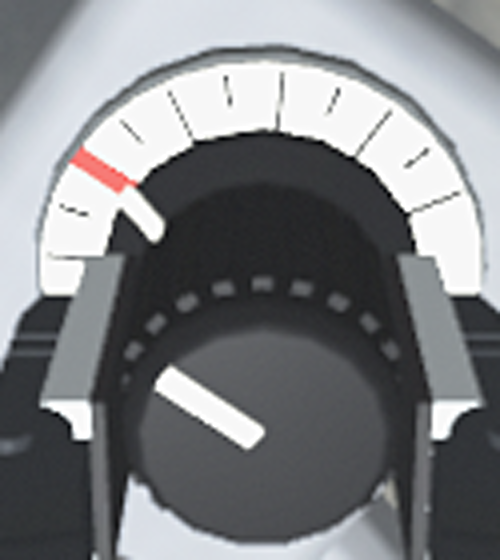

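Run:
```python
from h import *
p=ctrl.read_camera("wrist")
W=lambda a,b,z: ray(p,190+a/4,170+b/4,z)[:2]
ang=lambda d:np.degrees(np.arctan2(d[1],d[0]))%360
pts={"red":((75,155),(128,188),.042),"skirt":((124,191),(157,235),.049),"top":((162,373),(256,437),.083)}
for k,(o,i,z) in pts.items():
    o,i=W(*o,z),W(*i,z);print(k,"dir",ang(o-i),"rad about c",[ang((o+i)/2-np.array(c)) for c in((.480,.132),(.480,.131),(.479,.132))],np.linalg.norm((o+i)/2-[.48,.132]))
# dial centre from outer edge points of white ring
e=np.array([W(*q,.042) for q in((42,235),(75,155),(150,92),(265,62),(380,95),(450,165),(475,235))])
A=np.c_[2*e,np.ones(len(e))];s=np.linalg.lstsq(A,(e**2).sum(1),rcond=None)[0];print("dial c",s[:2],np.sqrt(s[2]+s[0]**2+s[1]**2))
f=np.array([W(*q,.083) for q in((140,430),(180,350),(265,328),(350,355),(388,430),(350,510),(265,541),(180,515))])
A=np.c_[2*f,np.ones(len(f))];t=np.linalg.lstsq(A,(f**2).sum(1),rcond=None)[0];print("top c",t[:2])
for k,(o,i,z) in pts.items():
    print(k,ang((W(*o,z)+W(*i,z))/2-s[:2]),ang(W(*o,z)-t[:2]))
```

```text
red dir 184.11091154566722 rad about c [np.float64(184.50796035193667), np.float64(182.39611094822723), np.float64(184.68039391529723)] 0.027113035646367502
skirt dir 162.06967304737321 rad about c [np.float64(182.53730421061022), np.float64(179.70749727598292), np.float64(182.66902655487783)] 0.02025520973697342
top dir 180.27350096467 rad about c [np.float64(185.8010838768714), np.float64(177.48415796522656), np.float64(186.7805901644984)] 0.006906646321901254
dial c [0.4803 0.1316] 0.03187026040570988
top c [0.4804 0.1318]
red 183.68439013218236 184.10254454324328
skirt 181.46791509316844 178.87063425805437
top 182.61276221676866 182.32493042531286
```

The line is about 2° past zero, within the 7.4° tolerance. I release the knob and rise.

To row units: -190 mm / 500 = -0.38, -140 mm / 500 = -0.28.

Request:
send_rows(rows="0 0 0 0 0 0 0.1;0 0 0 0 0 0 0.4;0 0 0 0 0 0 0.4;0 0 0 0 0 0 0.4;0 0 0 0 0 -0.06 0.4;0 0 0 0 0 -0.16 0.4;0 0 0 0 0 -0.28 0.4;0 0 0 0 0 -0.38 0.4")

```text
time: 7.08
eef_pos: [0.4798, 0.1308, 0.2685]
tcp_rot: [0.431, 0.902, 0.0, 0.001]
contact_force: [-0.5, 0.7, 0.3]
opening: 0.697
finger_force: 0.0
```

Run:
```python
from h import *
s=ctrl.get_state();print(s["eef_pos"],R.from_quat(s["tcp_rot"]).as_matrix(),s["qpos"])
print(tool([.47,.0,.27]))
```

```text
[0.4798 0.1308 0.2685] [[-0.6287  0.7776  0.0016]
 [ 0.7776  0.6287 -0.0001]
 [-0.0011  0.0012 -1.    ]] [ 0.062  -0.1266  1.9883 -0.0002  1.2782 -0.6179]
[-95.5936 -89.8824  -1.5169]
```

To row units: -86 mm / 500 = -0.172, -72 mm / 500 = -0.144, -51 degrees / 360 = -0.1417.

Request:
send_rows(rows="0 0 -0.025 -0.02 -0.028 -0.02 0.4;0 0 -0.05 -0.04 -0.056 -0.04 0.4;0 0 -0.075 -0.06 -0.086 -0.04 0.4;0 0 -0.1 -0.08 -0.116 -0.04 0.4;0 0 -0.125 -0.1 -0.144 -0.04 0.4;0 0 -0.1417 -0.118 -0.172 -0.04 0.4;0 0 -0.1417 -0.118 -0.172 -0.04 0.4;0 0 -0.1417 -0.118 -0.172 -0.04 0.4")

```text
time: 8.07
eef_pos: [0.45, 0.0312, 0.2861]
tcp_rot: [0.001, 1.0, 0.0, 0.0]
contact_force: [0.2, 0.6, 0.6]
opening: 0.7
finger_force: 0.0
```

Run:
```python
from h import *
import pickle
s=ctrl.get_state();print(s["eef_pos"],R.from_quat(s["tcp_rot"]).as_matrix()[:,0],s["qpos"])
p=ctrl.read_camera("wrist");find(p,["carousel_top","fine_knob_grip","index_pin_grip","zero_mark","knob_line","wash_bottle","loose_vial","bung"]);save(p,"w4.png",None,1.5)
pickle.dump(p,open("w4.pkl","wb"))
```

```text
[0.45   0.0312 0.2861] [-1.      0.0024 -0.    ] [-0.1564 -0.2549  2.0648  0.0003  1.3316 -1.7249]
10 carousel_top 0.64 [0.4957 0.0048 0.0518]
10 fine_knob_grip 0.69 [ 0.5165 -0.1791  0.1125]
10 fine_knob_grip 0.67 [0.4722 0.1255 0.0793]
10 index_pin_grip 0.77 [ 0.4416 -0.0388  0.1197]
10 zero_mark 0.98 [0.4812 0.0165 0.0546]
10 knob_line 0.8 [0.4748 0.1269 0.0762]
10 wash_bottle 0.61 [ 0.5195 -0.1818  0.1093]
10 loose_vial 0.93 [ 0.4205 -0.1927  0.0368]
10 bung 0.83 [ 0.464  -0.2501  0.0293]
```

View pics/w4.png

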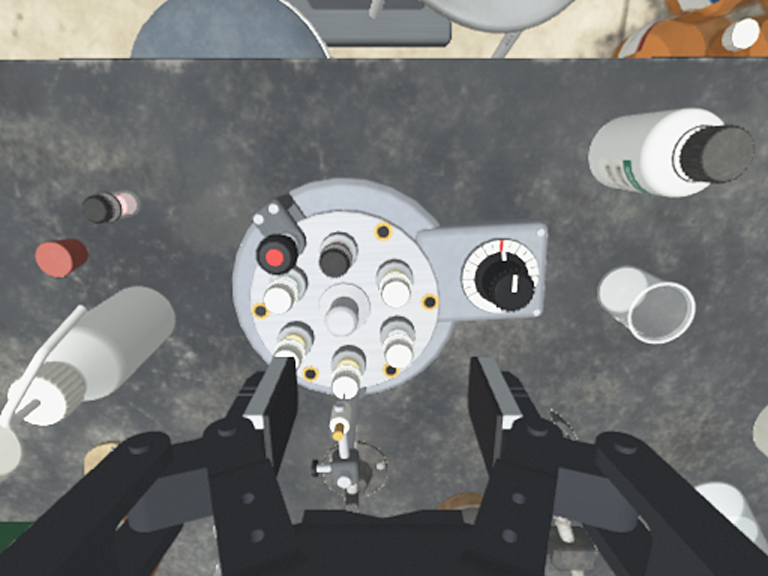

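The white line now stands at the red mark (502,250) and the pin's red dot is at (275,258). The nearest vial caps are at (335,262) and (280,297). I work out the pin axis and the tangential grip direction.

Run:
```python
from h import *
import pickle;p=pickle.load(open("w4.pkl","rb"))
im=cv2.resize(p["color"],None,fx=3,fy=3,interpolation=cv2.INTER_CUBIC).astype(int)
r,g,b=im[...,0],im[...,1],im[...,2]
v,u=np.where((r>180)&(g<120)&(b<120));k=(u>500)&(u<600)&(v>470)&(v<560);c=np.array([u[k].mean(),v[k].mean()])/3
pin=ray(p,*c,.121);print("pin",c*1.5,pin,k.sum())
H=np.array([ray(p,x/1.5,y/1.5,.052)[:2] for x,y in((383,232),(430,302),(391,370),(310,374),(260,311))])
A=np.c_[2*H,np.ones(5)];s=np.linalg.lstsq(A,(H**2).sum(1),rcond=None)[0];ax=s[:2];print("axis",ax,np.sqrt(s[2]+ax@ax))
d=pin[:2]-ax;print("r",np.linalg.norm(d),"az",np.degrees(np.arctan2(d[1],d[0])))
print("hole az",[np.degrees(np.arctan2(*(h-ax)[::-1])).round(1) for h in H])
for x,y in((335,262),(280,297)): q=ray(p,x/1.5,y/1.5,.101)[:2]-pin[:2];print("vial rel pin",q,np.linalg.norm(q))
print(tool([*pin[:2],.19]))
```

```text
pin [274.3186 257.402 ] [ 0.4427 -0.0404  0.121 ] 918
axis [ 0.5038 -0.0011] 0.07238554926405207
r 0.07266083123225857 az -147.24485067926693
hole az [np.float64(153.0), np.float64(93.2), np.float64(33.2), np.float64(-27.1), np.float64(-87.1)]
vial rel pin [0.0086 0.0378] 0.038812255471013024
vial rel pin [ 0.0349 -0.0032] 0.0350065399081201
[  7.2339 -71.5599  96.0754]
```

To row units: 120 mm / 500 = 0.24, 9.6 mm / 500 = 0.0192, -33 degrees / 360 = -0.0917.

Request:
send_rows(rows="0 0 -0.0222 0.004 -0.036 0.02 0.1;0 0 -0.0444 0.01 -0.08 0.04 0.1;0 0 -0.0667 0.016 -0.12 0.1 0.1;0 0 -0.0917 0.0192 -0.146 0.18 0.1;0 0 -0.0917 0.0192 -0.146 0.23 0.1;0 0 -0.0917 0.0192 -0.146 0.24 0.1;0 0 -0.0917 0.0192 -0.146 0.24 0.1;0 0 -0.0917 0.0192 -0.146 0.24 0.1")

```text
time: 9.52
eef_pos: [0.4413, -0.0421, 0.1676]
tcp_rot: [-0.284, 0.959, -0.001, 0.001]
contact_force: [-0.5, 1.2, 0.5]
opening: 0.551
finger_force: 0.0
```

Run:
```python
from h import *
s=ctrl.get_state();print(s["eef_pos"],R.from_quat(s["tcp_rot"]).as_matrix(),s["qpos"],s["contact_force"])
p=ctrl.read_camera("wrist")
im=cv2.resize(p["color"],None,fx=3,fy=3,interpolation=cv2.INTER_CUBIC).astype(int)
r,g,b=im[...,0],im[...,1],im[...,2]
m=((r>180)&(g<120)&(b<120)).astype(np.uint8);n,l,st,ce=cv2.connectedComponentsWithStats(m)
for i in range(1,n):
    if st[i,4]>300: q=ray(p,*(ce[i]/3),.121);print(ce[i]/2,st[i,4],q,tool(q))
find(p,["index_pin_grip"]);save(p,"w5.png",None,1.5)
```

```text
[ 0.4413 -0.0421  0.1676] [[-0.8388 -0.5444  0.0027]
 [-0.5444  0.8388 -0.0009]
 [-0.0018 -0.0022 -1.    ]] [-0.3247 -0.1516  2.2037  0.      1.0867 -2.4712] [-0.5273  1.1796  0.4952]
[383.3614 349.5233] 2078 [ 0.4426 -0.0402  0.121 ] [-2.0457  0.9805 46.5948]
```

View pics/w5.png

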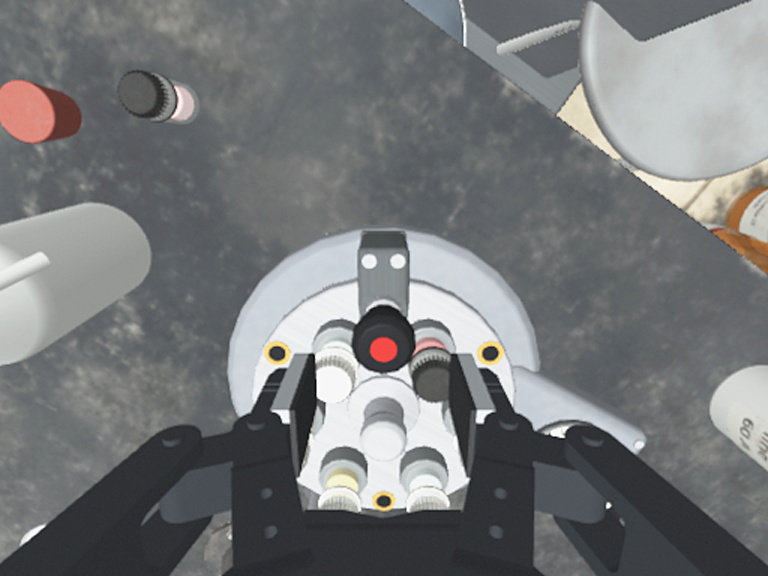

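The pin knob at (383,350) is centred between the fingers and both vials lie clear on the inner side. I descend and grip.

To row units: 56 mm / 500 = 0.112, 45 mm / 500 = 0.09.

Request:
send_rows(rows="0 0 0 0.002 0.002 0.03 0.1;0 0 0 0.002 0.002 0.06 0.1;0 0 0 0.002 0.002 0.09 0.1;0 0 0 0.002 0.002 0.112 0.1;0 0 0 0.002 0.002 0.112 0.1;0 0 0 0.002 0.002 0.112 0.1")

```text
time: 10.38
eef_pos: [0.4392, -0.0418, 0.1103]
tcp_rot: [-0.284, 0.959, -0.0, 0.0]
contact_force: [0.3, 0.3, 0.1]
opening: 0.552
finger_force: 0.0
```

Request:
send_rows(rows="0 0 0 0 0 0 -0.1;0 0 0 0 0 0 -0.3;0 0 0 0 0 0 -0.5;0 0 0 0 0 0 -1;0 0 0 0 0 0 -1;0 0 0 0 0 0 -1", grip_force=60)

```text
time: 11.12
eef_pos: [0.4399, -0.0426, 0.111]
tcp_rot: [-0.284, 0.959, -0.001, 0.001]
contact_force: [0.9, -5.7, 2.5]
opening: 0.299
finger_force: 58.8
```

To row units: -13 mm / 500 = -0.026, -12 mm / 500 = -0.024.

Request:
send_rows(rows="0 0 0 0 0 -0.006 -1;0 0 0 0 0 -0.012 -1;0 0 0 0 0 -0.018 -1;0 0 0 0 0 -0.024 -1;0 0 0 0 0 -0.026 -1;0 0 0 0 0 -0.026 -1;0 0 0 0 0 -0.026 -1")

```text
time: 12.0
eef_pos: [0.4397, -0.0425, 0.1221]
tcp_rot: [-0.284, 0.959, -0.002, 0.001]
contact_force: [7.0, -7.2, -8.4]
opening: 0.3
finger_force: 59.3
```

Run:
```python
from h import *
s=ctrl.get_state();print(s["eef_pos"],s["contact_force"],s["finger_force"],s["opening"],np.abs(s["dq"]).max())
```

```text
[ 0.4397 -0.0425  0.1221] [ 7.018  -7.2223 -8.4414] 59.28293416276574 0.2996803696099158 0.0027349603607711597
```

To row units: -2 mm / 500 = -0.004, -1 mm / 500 = -0.002.

Request:
send_rows(rows="0 0 0 0 0 -0.002 -1;0 0 0 0 0 -0.004 -1;0 0 0 0 0 -0.004 -1;0 0 0 0 0 -0.004 -1")

```text
time: 12.5
eef_pos: [0.4397, -0.0425, 0.124]
tcp_rot: [-0.284, 0.959, -0.002, 0.002]
contact_force: [7.4, -7.0, -9.8]
opening: 0.291
finger_force: 59.3
```

To row units: -2 mm / 500 = -0.004, -1 mm / 500 = -0.002.

Request:
send_rows(rows="0 0 0 0 0 -0.002 -1;0 0 0 0 0 -0.004 -1;0 0 0 0 0 -0.004 -1;0 0 0 0 0 -0.004 -1")

```text
time: 13.0
eef_pos: [0.4396, -0.0425, 0.1253]
tcp_rot: [-0.283, 0.959, -0.002, 0.002]
contact_force: [9.3, -7.1, -13.3]
opening: 0.293
finger_force: 59.9
```

Run:
```python
from h import *
s=ctrl.get_state();print(s["eef_pos"],s["contact_force"],s["finger_force"],s["opening"])
p=ctrl.read_camera("wrist")
im=cv2.resize(p["color"],None,fx=3,fy=3,interpolation=cv2.INTER_CUBIC).astype(int)
r,g,b=im[...,0],im[...,1],im[...,2]
m=((r>180)&(g<120)&(b<120)).astype(np.uint8);n,l,st,ce=cv2.connectedComponentsWithStats(m)
for i in range(1,n):
    if st[i,4]>300:
        for z in(.121,.129,.132,.135): print(ce[i]/2,st[i,4],z,ray(p,*(ce[i]/3),z))
save(p,"w6.png",None,1.5)
```

```text
[ 0.4396 -0.0425  0.1253] [  9.2841  -7.068  -13.2755] 59.93723463616334 0.2928445831025652
[757.4165 211.3682] 569 0.121 [0.3306 0.0124 0.121 ]
[757.4165 211.3682] 569 0.129 [0.3332 0.0062 0.129 ]
[757.4165 211.3682] 569 0.132 [0.3342 0.0038 0.132 ]
[757.4165 211.3682] 569 0.135 [0.3352 0.0015 0.135 ]
[381.1134 439.86  ] 3892 0.121 [ 0.4516 -0.0345  0.121 ]
[381.1134 439.86  ] 3892 0.129 [ 0.4465 -0.0378  0.129 ]
[381.1134 439.86  ] 3892 0.132 [ 0.4445 -0.039   0.132 ]
[381.1134 439.86  ] 3892 0.135 [ 0.4426 -0.0402  0.135 ]
```

View pics/w6.png

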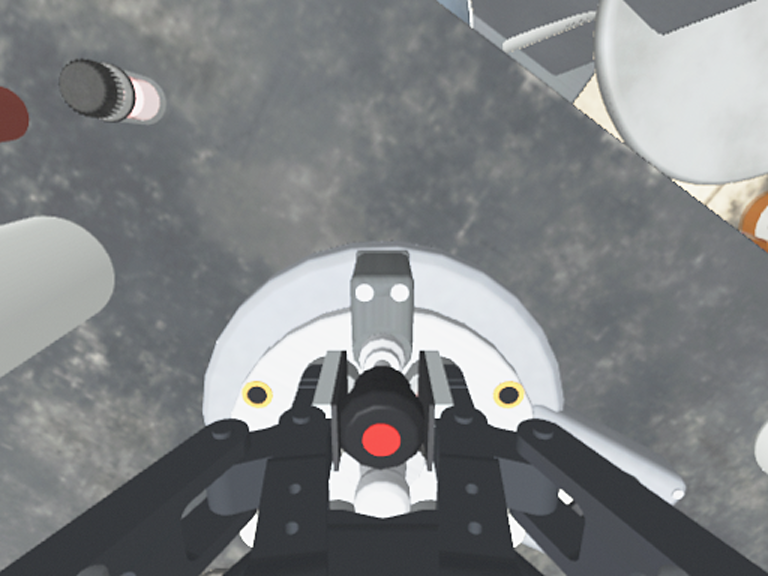

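The pin knob is held at (381,440). Its dot matches the seated position at z = 0.135, which is 14 mm up, and the force rise to 13 N shows the stop. The holes at (257,394) and (508,394) are still symmetric, so the plate has not turned.

Request:
send_rows(rows="0 0 0 0 0 0 -1;0 0 0 0 0 0 -1;0 0 0 0 0 0 -1;0 0 0 0 0 0 -1")

```text
time: 13.55
eef_pos: [0.4396, -0.0425, 0.1253]
tcp_rot: [-0.284, 0.959, -0.002, 0.002]
contact_force: [9.7, -7.2, -12.5]
opening: 0.295
finger_force: 59.9
```

```bash
python3 -c "
from h import *
s=ctrl.get_state();print(s['eef_pos'],s['contact_force']);print(ctrl.sign_off())"
```

```text
[ 0.4396 -0.0425  0.1253] [  9.7299  -7.2301 -12.5321]
the job is handed in; nothing more can be done
None
```

I handed the job in at about 13.6 s: the fine knob is within about 2° of zero and released, the index pin is held at its 14 mm stop, and the carousel plate and the things round it show no sign of having moved; the hand-in returned no verdict.

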